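Find the tin with the steel nozzle

ROBOT

A 6-joint arm with a two-finger parallel gripper is mounted at the origin on the work surface. World frame = base frame: x ahead of the robot, y to its left, z up, the work surface at z = 0. Lengths are in mm, angles in rad, forces in N, time in s.
With the tool pointing down it reaches from about 275 to 825 mm from the base axis. Payload 5.2 kg.
Tool frame: the origin (TCP) lies at the very end of the fingers, on their centre line; the grasp point (between the pads) lies 19 mm behind it; z points along the fingers, y is the direction in which the jaws open and shut (so a half turn about z gives the same grasp; the last joint's range is limited). The gripper opens to 93 mm and grips with 3 to 60 N. Pads are 15 mm wide; open, the fingers measure 128 mm over their backs; the gripper's body (75 mm by 188 mm) begins 65 mm behind the grasp point.
Start: joints at [0.968, 0.259, 1.535, -0, 1.348, -0.203], TCP at [214.058, 506.64, 218.653] pointing down, gripper open.
Joint ranges: [-3.14, 3.14], [-0.91, 2.08], [0.19, 2.58], [-1.22, 4.36], [0.22, 2.71], [-3.12, 3.12]. Speed limits (rad/s): [2.57, 2.57, 3.14, 3.14, 3.14, 3.14].

INTERFACE

Orientations are given as [roll, pitch, yaw] about the fixed x, y, z axes, in that order (R = Rz(yaw) Ry(pitch) Rx(roll)).
In Python, from bench import robot gives the robot as it stands. The module is installed in compiled form; this text tells all that it offers. Calls block until the motion is done:
- robot.move_ptp(position, orientation): joint-space move of the TCP to a pose.
- robot.move_linear(position, ori=None, speed=150, f_stop=None): straight line of the TCP; ori=None keeps the orientation; speed is the mean speed in mm/s. With f_stop (N) it stops when the force on the tool has changed by that much, and returns True; else False.
- robot.move_j(angles): joint-space move.
- robot.move_gripper(opening): opening from 0.0 (shut) to 1.0 (fully open); the grip force is fixed at half the most; returns when the fingers have stopped.
- robot.sleep(seconds).
- robot.inverse_kinematics(position, orientation): joint angles nearest the present ones, or None.
- robot.get_image(name): name is "side" or "top"; returns a dict with "img" (400x640x3 uint8, blue, green, red), "fovy" (degrees; the focal length in pixels is half the picture's height over the tangent of half this angle, whatever the lens; pixels are square), "cx", "cy" (the principal point, pixels), "eye" and "orientation" of the camera in the world. Camera axes: x right, y down, z forward; pixel columns grow to the right and rows downward; lengths in mm; the calibration is good to about 2 mm. A picture is of the moment at which its call begins. There is no depth.
A pose or a line that the arm cannot do raises robot.MotionError and nothing moves.
- robot.hand_in(): hands the job in, once; it reports no verdict.
Readings, each from a call of its own:
- robot.current_t(): time.
- robot.current_qpos(): joint angles.
- robot.current_joint_vel(): joint speeds.
- robot.current_joint_efforts(): joint torques, N m.
- robot.current_tcp_pos(): TCP position.
- robot.current_eef_rot(): TCP orientation.
- robot.current_contact_force(): force on the tool from outside, world axes, zero at the start.
- robot.current_ft_torque(): the same for the moment, N m.
- robot.current_gripper_width(): opening from 0.0 (shut) to 1.0 (fully open).
Only numpy, scipy, OpenCV 4.12 (cv2) and the standard library are available. Lean on these libraries where they do the work, as an engineer would, in place of code of your own. Each camera call takes 0.05 s, during which the arm holds its last target.

TASK

One of the three identical closed rectangular tins on the bakery bench holds the heavy steel nozzle for the doughnut fryer; the other two hold only light plastic ones, and you can tell only by lifting them one after another. Stand the heavy tin upright and flat in the empty shallow tray, setting it down rather than dropping it. Leave the two light tins standing upright where they were.

Things in the scene. Friction and masses are not known exactly. Their poses are not given: they have to be found in the camera images.
- tin_a: one of three identical closed rectangular tins, white sides, bare metal lid: 84 long (x axis) x 54 wide (y axis) x 64 high, on the bench. Origin: centre of the underside, z up. Rigid flat sides; grip across the 54 mm from above. Weighs 0.15-0.22 kg, or 0.55-0.8 kg if it is the heavy one (any of the three may be); contents have 3 mm of play. Long axis along world x within 0.3 rad.
- tin_b: one of three identical closed rectangular tins, white sides, bare metal lid: 84 long (x axis) x 54 wide (y axis) x 64 high, on the bench. Origin: centre of the underside, z up. Rigid flat sides; grip across the 54 mm from above. Weighs 0.15-0.22 kg, or 0.55-0.8 kg if it is the heavy one (any of the three may be); contents have 3 mm of play. Long axis along world x within 0.3 rad.
- tin_c: one of three identical closed rectangular tins, white sides, bare metal lid: 84 long (x axis) x 54 wide (y axis) x 64 high, on the bench. Origin: centre of the underside, z up. Rigid flat sides; grip across the 54 mm from above. Weighs 0.15-0.22 kg, or 0.55-0.8 kg if it is the heavy one (any of the three may be); contents have 3 mm of play. Long axis along world x within 0.3 rad.
- tray: the empty shallow dark steel tray, fixed on the bench: 210 (its x axis) x 160 (its y axis), rim 16 high and 4 thick, inner floor 202 x 152, 4 above the bench. Origin: centre of the underside, at bench height, z up. Its long axis lies along world x within 0.15 rad.
Mind the look-alikes: they are no part of the job. Leave any pink look-alike of the tin_a alone.

How it is judged:
By the outcome, as a careful person would: the job done as asked, in the order asked, and still so for the second after the job is handed in, with the robot touching nothing.
It also fails if it takes over 64 s, if anything falls off the work surface, if the arm or the gripper's body presses on something with over 40 N, if the wrist force passes 120 N, or if a joint passes its speed limit or range.

## Working session

There is one attempt and no reset: what is moved stays moved. The work goes in short steps, each a Python script; the robot and the scene stay as the last script left them, time stands still between calls to the robot, and variables do not carry over. Pictures are saved under pics/ and viewed, and the job is handed in when it is done.

```bash
mkdir -p pics
python3 - <<'E'
from bench import robot
import cv2
for n in("top","side"):
    d=robot.get_image(n); cv2.imwrite(f"pics/{n}0.png",d["img"]); print(n,{k:v for k,v in d.items() if k!="img"})
print(robot.current_t(),robot.current_eef_rot(),robot.current_contact_force())
E
```

```text
top {'fovy': 55.849861885950894, 'cx': 316.5766159585224, 'cy': 196.38710086540416, 'eye': array([ 331.79011669,  -21.45716242, 1210.54652198]), 'orientation': array([-3.04178526, -0.01504222, -1.5611283 ])}
side {'fovy': 52.560291665349105, 'cx': 323.0622532962712, 'cy': 211.04221901982095, 'eye': array([ 161.4323716 , -706.52412618,  765.82882234]), 'orientation': array([-2.35460364, -0.01520088, -0.40678061])}
0.1 [-3.14000706e+00 -3.29507302e-04  2.74179165e+00] [1.25234776 1.36460873 0.88276434]
```

View pics/top0.png

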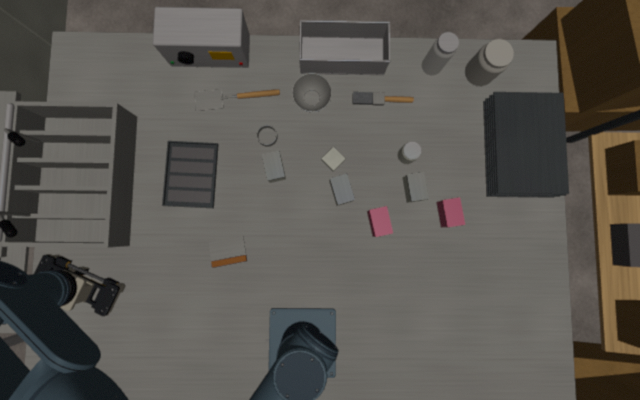

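View pics/side0.png

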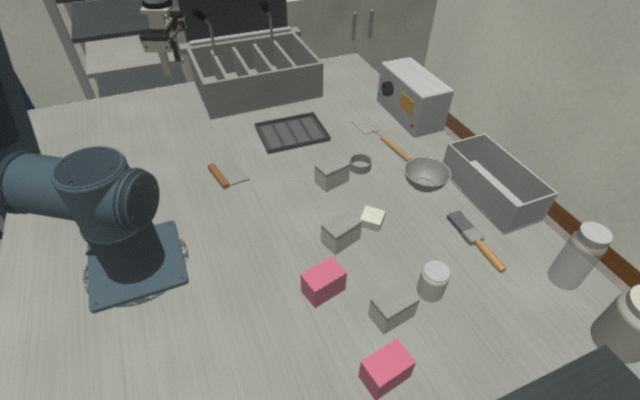

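Run:
```python
import cv2,numpy as np
t=cv2.imread("pics/top0.png");s=cv2.imread("pics/side0.png")
a=cv2.resize(t[115:245,150:450],None,fx=2.6,fy=2.6,interpolation=cv2.INTER_CUBIC)[:,:780]
b=cv2.resize(s[100:200,240:400],None,fx=4,fy=4,interpolation=cv2.INTER_CUBIC)
c=cv2.resize(s[150:340,290:450],None,fx=3.1,fy=3.1,interpolation=cv2.INTER_CUBIC)
for n,i in zip(["zt","zs1","zs2"],[a,b,c]): cv2.imwrite(f"pics/{n}.png",np.clip(i*1.4,0,255).astype(np.uint8))
```

```text
(no output)
```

View pics/zt.png

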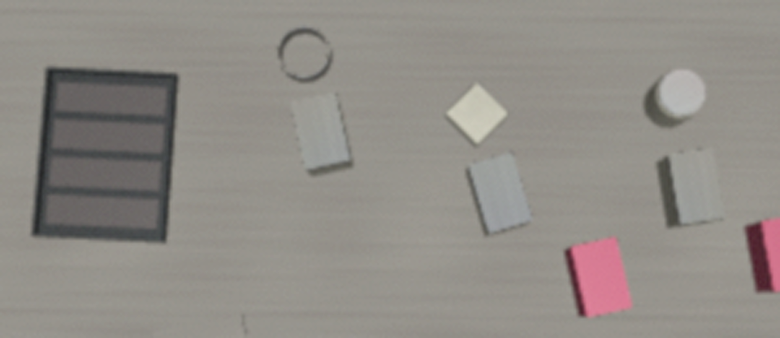

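View pics/zs1.png

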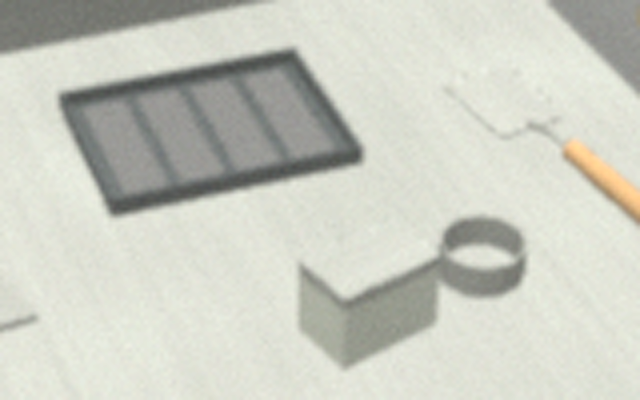

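View pics/zs2.png

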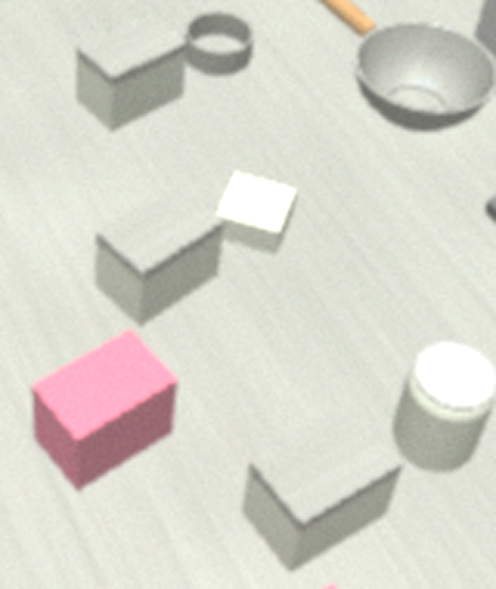

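Run:
```python
import cv2,numpy as np
for n in("top","side"):
    t=cv2.GaussianBlur(cv2.imread(f"pics/{n}0.png"),(0,0),.7).astype(float)
    d=(t[...,0]-t[...,2])
    o=np.clip(128+d*5,0,255).astype(np.uint8)
    c=o[115:245,150:450] if n=="top" else o[80:340,220:460]
    f=2.6 if n=="top" else 2.3
    cv2.imwrite(f"pics/br_{n}.png",cv2.resize(c,None,fx=f,fy=f,interpolation=cv2.INTER_CUBIC))
```

```text
(no output)
```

View pics/br_top.png

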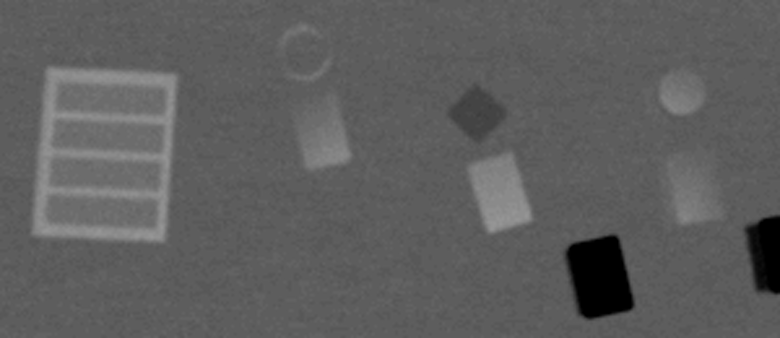

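View pics/br_side.png

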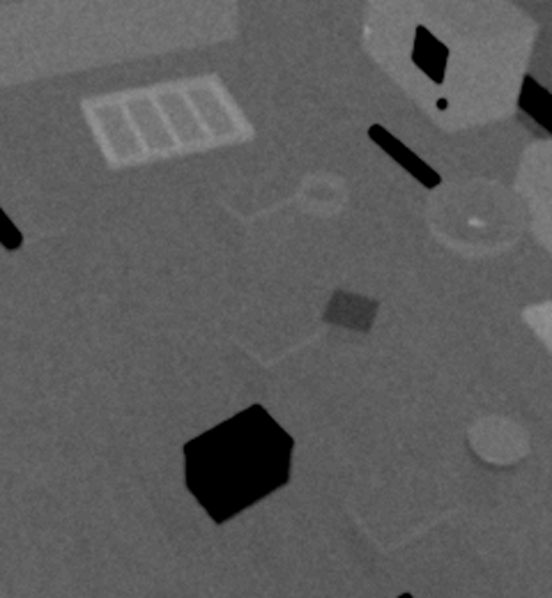

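```bash
cat > geo.py <<'E'
import numpy as np
from scipy.spatial.transform import Rotation as R
CAM={"top":(55.849861885950894,316.5766159585224,196.38710086540416,[331.79011669,-21.45716242,1210.54652198],[-3.04178526,-0.01504222,-1.5611283]),
"side":(52.560291665349105,323.0622532962712,211.04221901982095,[161.4323716,-706.52412618,765.82882234],[-2.35460364,-0.01520088,-0.40678061])}
def ray(cam,p):
    fv,cx,cy,e,o=CAM[cam]; f=200/np.tan(np.radians(fv)/2)
    d=R.from_euler("xyz",o).as_matrix()@np.array([(p[0]-cx)/f,(p[1]-cy)/f,1]); return np.array(e),d/np.linalg.norm(d)
def onplane(cam,p,z):
    e,d=ray(cam,p); return e+d*(z-e[2])/d[2]
def tri(pt,ps):
    e1,d1=ray("top",pt);e2,d2=ray("side",ps)
    s=np.linalg.lstsq(np.c_[d1,-d2],e2-e1,rcond=None)[0]
    a=e1+s[0]*d1;b=e2+s[1]*d2; return (a+b)/2,np.linalg.norm(a-b)
def z(p,s,o): return (np.array(p,float)+.5)/s-.5+np.array(o)
E
cat > m.py <<'E'
from geo import *
T=lambda p:z(p,2.6,(150,115)); S1=lambda p:z(p,4,(240,100)); S2=lambda p:z(p,3.1,(290,150))
tins={"A":([(293,101),(334,93),(350,160),(309,168)],S1,[(300,264),(347,300),(438,254)],[(303,325),(346,367),(436,322)]),
"B":([(469,164),(513,153),(532,223),(489,234)],S2,[(97,237),(142,272),(222,226)],[(97,285),(141,324),(219,275)]),
"C":([(670,155),(712,148),(722,218),(679,225)],S2,[(251,466),(300,523),(401,465)],[(245,515),(293,570),(388,510)])}
for n,(t,S,s,b) in tins.items():
    print(n)
    for i,j in((3,0),(2,1),(1,2)): print("  tri",*[np.round(v,1) for v in tri(T(t[i]),S(s[j]))])
    P=np.array([onplane("top",T(p),64) for p in t]);c=P.mean(0)
    l=(P[0]+P[1]-P[2]-P[3])/2; w=(P[0]+P[3]-P[1]-P[2])/2
    print("  top c",c.round(1),"L",np.linalg.norm(l).round(1),"W",np.linalg.norm(w).round(1),"yaw",np.arctan2(l[1],l[0]).round(3),np.arctan2(-w[0],w[1]).round(3))
    Q=np.array([onplane("side",S(p),64) for p in s]); B=np.array([onplane("side",S(p),0) for p in b])
    print("  side lid c",((Q[0]+Q[2])/2).round(1),"base c",((B[0]+B[2])/2).round(1), "len",np.linalg.norm(B[2]-B[1]).round(1),np.linalg.norm(B[0]-B[1]).round(1), "yaw",np.arctan2(*(B[2]-B[1])[1::-1]).round(3))
t=[(48,68),(177,73),(166,242),(33,235)];s=[(295,50),(361,148),(113,202),(60,95)]
for a,b in zip(t,s): print("tray",*[np.round(v,1) for v in tri(T(a),S1(b))])
P=np.array([onplane("top",T(p),16) for p in t]);l=(P[0]+P[1]-P[2]-P[3])/2; w=(P[0]+P[3]-P[1]-P[2])/2
print(P.mean(0).round(1),np.linalg.norm(l),np.linalg.norm(w),np.arctan2(l[1],l[0]))
for p in [(677,95)]: print("jar",onplane("top",T(p),60))
for p in [(478,114)]: print("block",onplane("top",T(p),25))
print("ring",onplane("top",T((305,54)),30))
print([onplane("top",T(p),64).round() for p in [(600,277)]],onplane("top",T((600,277)),64))
E
python3 m.py
```

```text
A
  tri [498.6 110.   62.6] 1.4
  tri [510.5  61.1  63.8] 5.6
  tri [589.6  81.7  64.6] 3.8
  top c [542.8  96.3  64. ] L 82.6 W 49.3 yaw 0.252 0.208
  side lid c [545.3  95.1  64. ] base c [549.8  99.8   0. ] len 82.4 54.3 yaw 0.242
B
  tri [ 424.8 -103.6   58.8] 4.9
  tri [ 438.6 -154.    64.9] 6.6
  tri [ 520.  -131.2   59.9] 1.9
  top c [ 470.2 -116.1   64. ] L 86.0 W 53.1 yaw 0.274 0.26
  side lid c [ 472.  -121.7   64. ] base c [ 476.4 -116.5    0. ] len 82.5 52.6 yaw 0.269
C
  tri [ 438.2 -329.4   56.8] 5.3
  tri [ 446.5 -379.8   59.3] 4.5
  tri [ 529.3 -368.9   60.2] 2.8
  top c [ 481.2 -347.    64. ] L 83.9 W 51.4 yaw 0.118 0.175
  side lid c [ 483.4 -352.5   64. ] base c [ 487.5 -350.4    0. ] len 84.1 49.9 yaw 0.167
tray [627.9 439.   16.5] 5.3
tray [621.7 280.3  18.1] 1.9
tray [414.1 285.6  18.8] 5.2
tray [420.5 447.4  16.2] 3.9
[519.3 364.   16. ] 208.2669136138725 160.0555192215118 -0.03335355708720592
jar [ 591.73421058 -327.43095348   60.        ]
block [572.71460287 -91.11718975  25.        ]
ring [643.72989948 121.96676201  30.        ]
[array([ 373., -233.,   64.])] [ 373.00772883 -232.66319719   64.        ]
```

```bash
cat > act.py <<'E'
from bench import robot
import numpy as np
def F(n=6):
    a=[]
    for _ in range(n): a.append(robot.current_contact_force()); robot.sleep(0.03)
    return np.mean(a,0)
def weigh(x,y,yaw,zg=22):
    o=[np.pi,0,yaw]
    if robot.current_tcp_pos()[2]<140: raise SystemExit("low")
    robot.move_ptp([x,y,150],o)
    robot.move_gripper(1.0)
    f0=F()
    if robot.move_linear([x,y,zg],speed=120,f_stop=8): print("stopped descending",robot.current_tcp_pos(),F()-f0); return None
    robot.move_gripper(0.0); print("width mm",robot.current_gripper_width()*93,"tcp",np.round(robot.current_tcp_pos(),1))
    robot.move_linear([x,y,zg+40],speed=60); robot.sleep(.3)
    f1=F(); print("t",robot.current_t(),"dF",(f1-f0).round(2),"tcp",np.round(robot.current_tcp_pos(),1)); return -(f1-f0)[2]/9.81
def putback(x,y,yaw,zg=22):
    robot.move_linear([x,y,zg+6],speed=70); s=robot.move_linear([x,y,zg-1],speed=20,f_stop=4); print("touch",s,robot.current_tcp_pos()[2])
    robot.move_gripper(1.0); robot.move_linear([x,y,150],speed=150); print("t",robot.current_t())
E
python3 - <<'E'
from act import *
for y in(.24,.24-np.pi): print(robot.inverse_kinematics([544,96.5,150],[np.pi,0,y]))
m=weigh(544,96.5,.24-np.pi); print(m)
E
```

```text
[-2.63514001e-02  3.18288217e-01  1.62854887e+00 -4.44089210e-16
  1.19475557e+00  1.30444493e+00]
[-0.0263514   0.31828822  1.62854887  0.          1.19475557 -1.83714773]
width mm 54.06108642759599 tcp [544.   96.6  22.1]
t 5.6667 dF [ 0.45  0.31 -7.  ] tcp [544.   96.5  61.9]
0.7139522619465792
```

Run:
```python
from act import *
import cv2
o=[np.pi,0,-.033-np.pi]
robot.move_linear([544,96.5,110],speed=100)
robot.move_linear([519,364,110],o,speed=120)
robot.move_linear([519,364,50],speed=80); robot.sleep(.2)
print("t",robot.current_t(),F(),robot.current_gripper_width()*93)
for n in("side","top"):
    d=robot.get_image(n)["img"]; c=d[60:220,200:400] if n=="side" else d[100:260,100:300]
    cv2.imwrite(f"pics/{n}1.png",cv2.resize(c,None,fx=3,fy=3,interpolation=cv2.INTER_CUBIC))
```

```text
t 9.7917 [ 0.39368052 -0.05551932 -6.81094358] 53.87107564887772
```

View pics/side1.png

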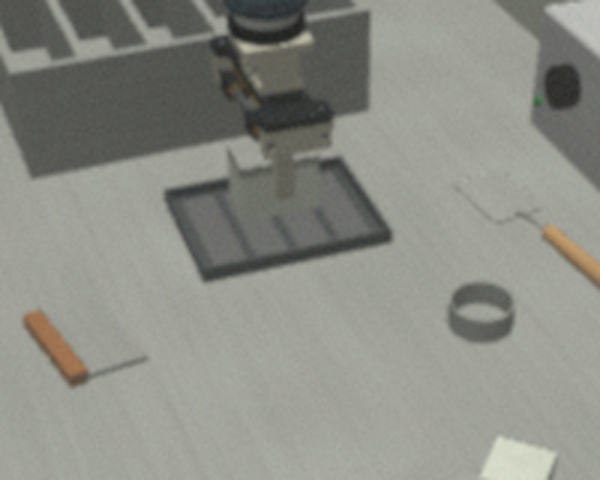

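View pics/top1.png

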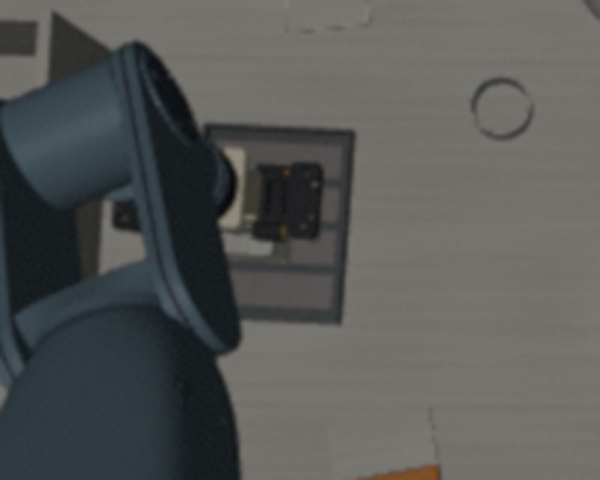

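Run:
```python
from act import *
robot.move_linear([519,364,32],speed=60)
s=robot.move_linear([519,364,24.5],speed=15,f_stop=3); print(s,robot.current_tcp_pos(),F(),robot.current_ft_torque(),robot.current_t())
```

```text
True [519.28801715 364.13798247  26.03273764] [ 0.23578347 -0.01236074  6.51112273] [0.10077929 0.07503415 0.00562211] 11.1833
```

Run:
```python
from act import *
import cv2
robot.move_gripper(1.0); robot.move_linear([519,364,150],speed=100)
robot.move_ptp([400,0,330],[np.pi,0,-.033-np.pi]); robot.sleep(.3)
for n in("side","top"):
    d=robot.get_image(n)["img"]; cv2.imwrite(f"pics/{n}2f.png",d)
    c=d[90:340,230:450] if n=="side" else d[115:275,150:450]
    cv2.imwrite(f"pics/{n}2.png",cv2.resize(c,None,fx=2.4 if n=="side" else 2.6,fy=2.4 if n=="side" else 2.6,interpolation=cv2.INTER_CUBIC))
print(robot.current_t())
```

```text
15.3667
```

View pics/side2.png

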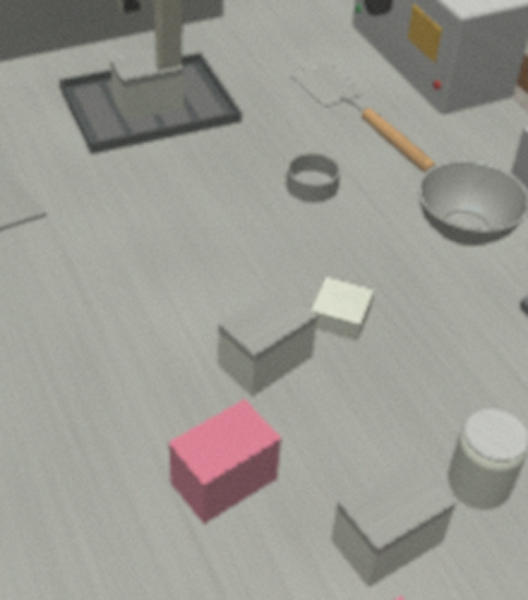

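View pics/top2.png

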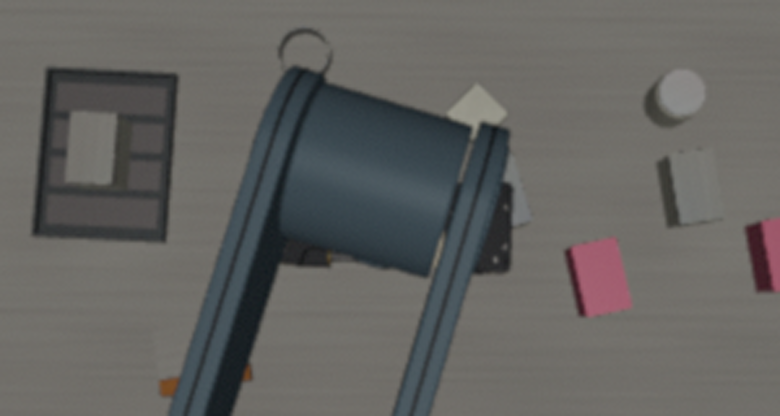

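Run:
```python
from act import *
from geo import *
T=lambda p:z(p,2.6,(150,115))
P=np.array([onplane("top",T(p),68) for p in[(70,111),(117,113),(112,186),(65,183)]])
print(P.mean(0),np.linalg.norm(P[0]-P[3]),np.linalg.norm(P[0]-P[1]))
print(robot.current_contact_force(),robot.current_gripper_width()); robot.hand_in()
```

```text
[517.61354226 365.08928663  68.        ] 85.40728000455952 55.133675792324624
[ 0.24544392  0.17473164 -0.22568012] 0.998829145185714
the job is handed in; nothing more can be done
```

The heavy tin is standing upright in the middle of the tray, and I handed the job in about 15 s into the 64 s allowed.

- **Finding it:** I lifted the left-hand tin (near x 544, y 96) first. It weighed about 0.71 kg, inside the heavy range of 0.55–0.8 kg, so I did not lift the other two.
- **Setting it down:** I lowered it slowly until it touched at TCP height 26.0 mm, which matches the tray floor 4 mm above the bench. Then I opened the gripper and backed away.
- **Last checks:**
  - The top view puts the lid centre at (518, 365), against a measured tray centre of (519, 364). The lid measures about 85 x 55 mm, as it should if the tin stands flat.
  - The two light tins and the pink look-alikes were never touched and look the same in the pictures taken before and after.
  - The arm was clear of everything, with contact force close to zero.
- **Disagreements:** Before the grasp, the two-view heights of the tin lids came out between 57 and 65 mm against the stated 64, with ray gaps up to 6.6 mm. I put this down to picking corners by hand in low-contrast pictures. In the last pictures the arm partly hid one light tin in the top view, and a finger partly hid the placed tin in the side view.

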